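# Clear the measured vial and index the vial slide

### The job

The vial standing in front of the small optical sensor has been measured: lift it out and drop it into the slatted crate. Then pull up the plunger knob on the carriage, slide the carriage to the next hole, to the left as the robot sees it, so that the next vial stands at the sensor, and let the pin go fully home in that hole. Finish still holding the knob there with the pin down, the other two vials standing in their cups and the things around left where they are.

Things in the scene. Friction and masses are not known exactly. Their poses are not given: they have to be found in the camera images.
- slide_base: fixed base, dark steel plate 80 (x) by 284 mm (y) with rails and a ladder bar (top 20 mm high) with index holes at x 0, y 20, 64, 108 mm. Origin on the bench; y axis = slide direction (to the robot's left, within 0.1 rad), spans y -146 to 138 mm. A sensor stands behind at y -30 mm, x 40 to 65 mm, 48 mm high, facing cup_0 at the start.
- carriage (a joint): travel of the carriage (aluminium deck 72 x 178 mm, top 32 mm above the bench) along the base's +y, m: 0 at the start (first hole), 0.044 next hole, 0.088 last; stops at -0.002 and 0.091. 2 N friction, 8 N s/m damping, stays where left. The pin has 1.5 mm play in a hole and blocks the carriage unless raised.
- plunger (a joint): how far the spring plunger is pulled up, m: 0 = pin fully home, 0.014 = upper stop. The 8 mm round-ended pin reaches 8 mm into the bar: clear of the holes above 0.009; let down between holes it rests on the bar at 0.008. A spring pulls it down with 3 N at 0, 5 N at the top.
- knob: black mushroom knob on the carriage's left end, 24 mm diameter, 29 mm rim near the top; origin mid-grip on the pin's axis, 64 mm above the bench with the pin home; straight grip from 9 mm below to 7 mm above the origin, top 15 mm above it. 50 mm from cup_0's centre; moves with carriage and plunger. Below it a steel collar 21 mm wide on the deck.
- next_hole (a point): fixed point on top of the ladder bar at the hole that the pin has to go into, 20 mm above the bench, on the base.
- cup_0 (a point): centre of the floor of the first cup on the carriage (moves with the carriage), 32 mm above the bench. A cup is a 10 mm high ring, 32 mm outside, 25 mm inside diameter; a vial stands out 41 mm. Cups are 44 mm apart. This one, nearest the knob, stands in front of the sensor at the start and holds the measured vial.
- cup_1 (a point): centre of the floor of the middle cup on the carriage (moves with the carriage), 32 mm above the bench. A cup is a 10 mm high ring, 32 mm outside, 25 mm inside diameter; a vial stands out 41 mm. Cups are 44 mm apart. It holds the next vial.
- cup_2 (a point): centre of the floor of the last cup on the carriage (moves with the carriage), 32 mm above the bench. A cup is a 10 mm high ring, 32 mm outside, 25 mm inside diameter; a vial stands out 41 mm. Cups are 44 mm apart. 
- vial_0: small screw-cap vial, 22 mm diameter, 51 mm tall (body 22 mm wide up to 42 mm, cap 20 mm wide above 38 mm), 15 g; origin at the centre of its underside, z up along the vial. Stands in one of the three carriage cups (which one varies).
- vial_1: small screw-cap vial, 22 mm diameter, 51 mm tall (body 22 mm wide up to 42 mm, cap 20 mm wide above 38 mm), 15 g; origin at the centre of its underside, z up along the vial. Stands in one of the three carriage cups (which one varies).
- vial_2: small screw-cap vial, 22 mm diameter, 51 mm tall (body 22 mm wide up to 42 mm, cap 20 mm wide above 38 mm), 15 g; origin at the centre of its underside, z up along the vial. Stands in one of the three carriage cups (which one varies).
- crate: fixed slatted steel collection crate on the robot's left, open at the top, 140 (x) x 115 (y) x 60 mm high, walls 4 mm, floor 4 mm; origin at the centre of its underside.
- marker_1: bystander: felt pen, 13 x 140 x 14 mm, lying between slide and crate; origin at its underside
- bottle_tune: bystander: small screw-cap bottle, 43 mm diameter, 82 mm tall, right of the slide; origin at its underside
- timer: bystander: bench timer, 64 x 64 x 18 mm, to the right; origin at its underside
- screwdriver: bystander: screwdriver, 165 mm long, lying to the far right; origin at its underside

How it is judged (in metres and radians):
On the way, in this order (a step that is already met when the one before it is completed fails the run):
1. the measured vial lies in the crate, carriage still in its first hole (((x of vial_0 in the frame of crate between -0.068 and 0.068 m and y of vial_0 in the frame of crate between -0.055 and 0.055 m and z of vial_0 in the frame of crate below 0.045 m and contact force between vial_0 and the fingers below 0.05 N and linear speed of vial_0 below 0.05 m/s) or (x of vial_1 in the frame of crate between -0.068 and 0.068 m and y of vial_1 in the frame of crate between -0.055 and 0.055 m and z of vial_1 in the frame of crate below 0.045 m and contact force between vial_1 and the fingers below 0.05 N and linear speed of vial_1 below 0.05 m/s) or (x of vial_2 in the frame of crate between -0.068 and 0.068 m and y of vial_2 in the frame of crate between -0.055 and 0.055 m and z of vial_2 in the frame of crate below 0.045 m and contact force between vial_2 and the fingers below 0.05 N and linear speed of vial_2 below 0.05 m/s)) and value of joint carriage below 0.006 m), for 0.2 s.
2. the plunger is pulled up, clear of the hole, by the gripper (value of joint plunger above 0.0085 m and contact force between knob and the fingers above 1.5 N), for 0.05 s.
3. carriage at the next hole with the pin fully home, knob held (value of joint carriage between 0.041 and 0.047 m and value of joint plunger below 0.002 m and contact force between knob and the fingers above 1.5 N), for 0.2 s.
At the end, for the whole second after the job is handed in: Carriage at 44 mm (within 3 mm) with the pin home (plunger within 2 mm of its lowest), the fingers on the knob with more than 1.5 N, one vial at rest in the crate and not touched, the other two upright in the middle and last cups (within 6 mm) (all of step 3 and ((x of vial_0 in the frame of crate between -0.068 and 0.068 m and y of vial_0 in the frame of crate between -0.055 and 0.055 m and z of vial_0 in the frame of crate below 0.045 m and contact force between vial_0 and the fingers below 0.05 N and linear speed of vial_0 below 0.05 m/s) or (x of vial_1 in the frame of crate between -0.068 and 0.068 m and y of vial_1 in the frame of crate between -0.055 and 0.055 m and z of vial_1 in the frame of crate below 0.045 m and contact force between vial_1 and the fingers below 0.05 N and linear speed of vial_1 below 0.05 m/s) or (x of vial_2 in the frame of crate between -0.068 and 0.068 m and y of vial_2 in the frame of crate between -0.055 and 0.055 m and z of vial_2 in the frame of crate below 0.045 m and contact force between vial_2 and the fingers below 0.05 N and linear speed of vial_2 below 0.05 m/s)) and ((distance between vial_0 and cup_1 below 0.006 m and angle between vial_0's own z axis and vertical below 0.15 rad) or (distance between vial_1 and cup_1 below 0.006 m and angle between vial_1's own z axis and vertical below 0.15 rad) or (distance between vial_2 and cup_1 below 0.006 m and angle between vial_2's own z axis and vertical below 0.15 rad)) and ((distance between vial_0 and cup_2 below 0.006 m and angle between vial_0's own z axis and vertical below 0.15 rad) or (distance between vial_1 and cup_2 below 0.006 m and angle between vial_1's own z axis and vertical below 0.15 rad) or (distance between vial_2 and cup_2 below 0.006 m and angle between vial_2's own z axis and vertical below 0.15 rad)) and velocity of joint each of carriage, plunger below 0.01 m/s); the arm keeps its last pose, push and grip.
It fails at once if marker_1 pushed more than 25 mm from its place (distance of marker_1 from where it was at the start of the episode above 0.025 m).
It fails at once if bottle_tune pushed more than 25 mm from its place (distance of bottle_tune from where it was at the start of the episode above 0.025 m).
It fails at once if timer pushed more than 25 mm from its place (distance of timer from where it was at the start of the episode above 0.025 m).
It fails at once if screwdriver pushed more than 25 mm from its place (distance of screwdriver from where it was at the start of the episode above 0.025 m).
It also fails if it takes over 48 s, if anything falls off the work surface, if the arm or the gripper's body presses on something with over 40 N, if the wrist force passes 120 N, or if a joint passes its speed limit or range.

### The arm

A 6-joint arm with a two-finger parallel gripper is mounted at the origin on a cart in front of the work surface, level with it; the furniture and walls round the work are solid. World frame = base frame: x ahead of the robot, y to its left, z up, the work surface at z = 0. Lengths are in m, angles in degrees, forces in N, time in s.
With the tool pointing down it reaches from about 0.35 to 0.875 m from the base axis. Payload 4.2 kg.
Tool frame: the origin (TCP) lies on the centre line of the jaws, within the pads' length; the fingertips stand tip_reach ahead of it and the grasp point (between the pads) is the TCP (tip_reach is the distance from the TCP to the fingertips, in m); z points along the fingers, y is the line along which they close (so a half turn about z gives the same grasp; the last joint's range is limited). The gripper opens to 87 mm and grips with 3 to 60 N. Pads are 19 mm wide; open, the fingers measure 117 mm over their backs; the gripper's body (75 mm by 190 mm) begins 51 mm behind the grasp point.
Start: joints at [-59.267, 22.042, 0.453, 0, -68.411, -14.817], TCP at [0.171, -0.601, 0.242] pointing down, gripper open.
Joint ranges: [-179.83, 179.83], [-69.29, 118.12], [-61.27, 80.66], [-181.25, 117.63], [-171.15, -9.14], [-177.46, 177.46]. Speed limits (degrees/s): [159.86, 159.86, 180, 180, 180, 180].

### API

Orientations are given as a 3x3 rotation matrix whose columns are the frame's x, y, z axes.
In Python, from station import sense, capture, finish_job, tip_reach gives the robot as it stands.
- The arm moves only by the tool arm_command, never from a script. Its argument "deltas" is a list of rows, each a list of 7 numbers: the turn, a rotation vector about the tool's x, y, z in rad, then the shift along the tool's x, y, z in cm, then the closure, from -1 (fully open) to 1 (shut), so that 0 is half open. In form: [[rx, ry, rz, dx, dy, dz, hand], ...]. A call has 1 to 8 rows; each row is the pose to reach, as a shift and turn from the pose commanded when the call began, along the tool's axes at that moment; what a row does not reach only later rows make up. A row lasts 1/12 s, in which the tool goes at most 41.7 mm and 7.16 degrees, less where a joint would pass 70% of its speed; a pose out of reach is approached as far as the arm can. A call with a gripper value outside its range is refused whole. The fingers move at their own pace and stop on an object; the grip force is fixed at half the most. Time passes only in rows, so rows that repeat a pose let the fingers close. It gives the time, the measured TCP pose, the force, the opening and the grip force at its end, in the units of the state.
- sense(): the state, without advancing time (a new reading comes with each control period).
- capture(name): name is "scene" or "side" or "wrist"; returns a dict with "pixels" (420x560x3 uint8, blue, green, red), "fovy" (degrees; the focal length in pixels is half the picture's height over the tangent of half this angle, whatever the lens; pixels are square), "cx", "cy" (the principal point, pixels), "rvec" (rotation vector, rad) and "tvec" (3), from world to camera coordinates, as OpenCV has them. Camera axes: x right, y down, z forward; pixel columns grow to the right and rows downward; lengths in m; the calibration is good to about 2 mm. A picture is of the moment at which its call begins. There is no depth.
- finish_job(): hands the job in; it is judged then, once.
The state is a dict: "time_s": time; "joints": joint angles; "joint_velocities": joint speeds; "effort": joint torques, N m; "tcp_pos": TCP position; "ee_rot": TCP orientation; "wrist_force": force on the tool from outside, world axes, zero at the start; "moment": the same for the moment, N m; "gripper_width": opening from 0.0 (shut) to 1.0 (fully open); "gripper_force": force on a finger pad.
Only numpy, scipy, OpenCV 4.12 (cv2) and the standard library are available. Lean on these libraries where they do the work, as an engineer would, in place of code of your own. Each camera call takes 0.05 s, during which the arm holds its last target. There are 200 camera calls.

## Working session

There is one attempt and no reset: what is moved stays moved. The work goes in short steps, Python scripts to look and compute and a tool call to move; the robot and the scene stay as the last step left them, time stands still between calls to the robot, and variables do not carry over. Pictures are saved under pics/ and viewed, at most 10 in all, crops included, and the job is handed in when it is done.

Besides the shell and the picture viewer there is one more tool, called after "Call:" by a JSON object that holds its "api" and its "payload", one argument or row to a line. arm_command: Moves the arm, as the interface text tells. Its arguments: {"type":"object","properties":{"deltas":{"type":"array"}},"required":["deltas"]}

```bash
mkdir -p pics; ls
cat > h.py <<'E'
import numpy as np, cv2
from station import sense, capture, finish_job, tip_reach
def cam(name, f=None):
    c=capture(name); img=np.array(c["pixels"],np.uint8)
    if f: cv2.imwrite("pics/"+f,img)
    h,w=img.shape[:2]; fl=h/2/np.tan(np.radians(c["fovy"])/2)
    K=np.array([[fl,0,c["cx"]],[0,fl,c["cy"]],[0,0,1]]); R=cv2.Rodrigues(np.array(c["rvec"],float))[0]; t=np.array(c["tvec"],float).ravel()
    return img,K,R,t
def ray(C,u,v):
    _,K,R,t=C; d=R.T@np.linalg.inv(K)@np.array([u,v,1.]); return -R.T@t,d
def onz(C,u,v,z):
    o,d=ray(C,u,v); return o+d*(z-o[2])/d[2]
def proj(C,p):
    _,K,R,t=C; q=K@(R@np.array(p,float)+t); return q[:2]/q[2]
def save(C,f):
    np.savez(f,img=C[0],K=C[1],R=C[2],t=C[3])
def load(f):
    d=np.load(f); return d["img"],d["K"],d["R"],d["t"]
E
python3 - <<'E'
from h import *
for n in("scene","side"):
    C=cam(n,n+"0.png"); save(C,n+".npz"); print(n,-C[2].T@C[3],C[1][0,0],C[2][2])
print(tip_reach if not callable(tip_reach) else tip_reach()); print(sense())
E
```

```text
pics
scene [-0.20614465  0.82555312  0.6615746 ] 457.4196888082681 [ 0.54116685 -0.70529015 -0.45793476]
side [ 0.22050715 -1.19522203  0.63075075] 470.36649731683997 [ 0.19259009  0.88071047 -0.43273331]
0.019
{'time_s': 0.1, 'joints': array([-5.92690117e+01,  2.20855584e+01,  3.88068420e-01, -2.54299454e-02,
       -6.84106160e+01, -1.48174397e+01]), 'joint_velocities': array([-0.10295632, -0.11929797,  0.18358237,  0.19699998, -0.0227604 ,
       -0.07000071]), 'effort': array([ 2.42505866e-04, -3.91689956e+01,  1.87935323e+01,  4.23185840e+00,
        1.34868507e-02, -7.96644849e-05]), 'tcp_pos': array([ 0.17125944, -0.60056187,  0.2405802 ]), 'ee_rot': array([[-9.61721346e-01, -2.74028613e-01, -6.09407947e-04],
       [-2.74029277e-01,  9.61719604e-01,  1.83271385e-03],
       [ 8.38635347e-05,  1.92955565e-03, -9.99998135e-01]]), 'wrist_force': array([ 0.11458821, -0.01001849,  0.8438806 ]), 'moment': array([-0.00867249, -0.01642902, -0.04192418]), 'gripper_force': 0.0, 'gripper_width': 1.0018849685690128}
```

View pics/scene0.png

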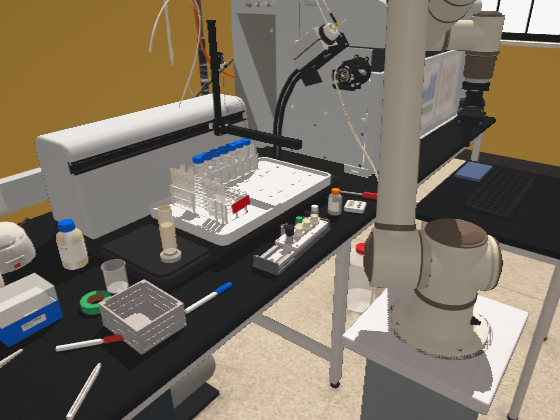

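View pics/side0.png

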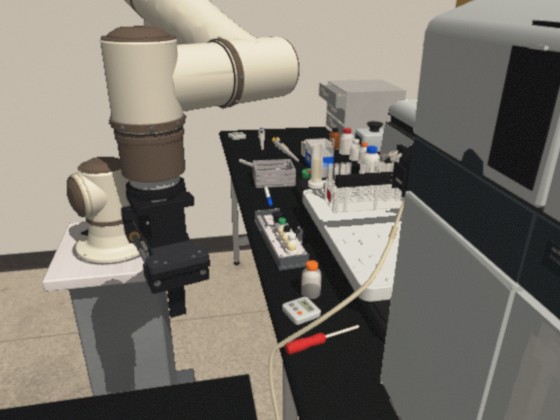

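Scene: slide around (293,240), crate at (143,315), bottle (335,200), timer (355,206). In the side view the slide is at (282,238) and the crate at (273,173). I'll enlarge both slide crops.

Run:
```python
from h import *
a=load("scene.npz")[0][190:285,240:345]; b=load("side.npz")[0][195:275,240:320]
a=cv2.resize(a,None,fx=5,fy=5,interpolation=cv2.INTER_CUBIC)[:, :]
b=cv2.resize(b,None,fx=5,fy=5,interpolation=cv2.INTER_CUBIC)
o=np.zeros((475,525+0,3),np.uint8); 
cv2.imwrite("pics/c1.png",a); cv2.imwrite("pics/c2.png",b)
C=load("scene.npz");D=load("side.npz")
for n,u,v in(("slide near-left",255,265),("slide r",328,232)): print(n,onz(C,u,v,.02))
for p in ((103,318),(147,348),(185,312),(140,282)): print("crate rim",onz(C,*p,.06))
```

```text
slide near-left [0.44960324 0.08490083 0.02      ]
slide r [ 0.39258866 -0.17418506  0.02      ]
crate rim [0.52961578 0.46501614 0.06      ]
crate rim [0.38793335 0.46613244 0.06      ]
crate rim [0.41032019 0.35229705 0.06      ]
crate rim [0.57307949 0.34079897 0.06      ]
```

View pics/c1.png

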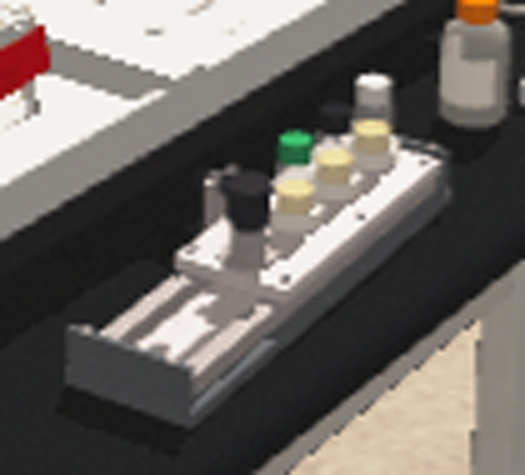

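View pics/c2.png

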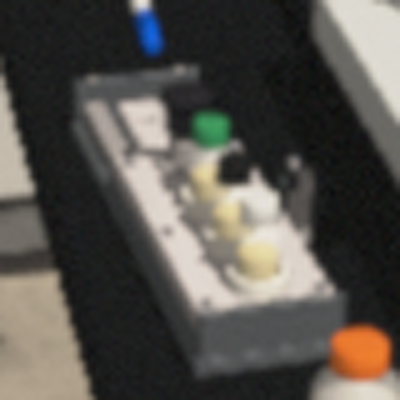

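Scene crop: knob at (247,195), green cap on the vial nearest to it (295,147), then dark (335,115) and white (373,90) caps. The yellow shows the liquid inside each vial. Side crop: green (211,127), black (233,168), white (260,205), knob (190,100). So the green-cap vial is the one in cup_0.

```bash
cat >> h.py <<'E'
def tri(C,p,D,q):
    o1,d1=ray(C,*p);o2,d2=ray(D,*q);d1/=np.linalg.norm(d1);d2/=np.linalg.norm(d2)
    s=np.linalg.lstsq(np.c_[d1,-d2],o2-o1,rcond=None)[0]; a=o1+s[0]*d1;b=o2+s[1]*d2
    return (a+b)/2,np.linalg.norm(a-b)
E
python3 - <<'E'
from h import *
C=load("scene.npz");D=load("side.npz")
f=lambda x,y,a,b:((x+.5)/5-.5+a,(y+.5)/5-.5+b)
for n,p,q in(("green",(295,149),(211,128)),("black",(336,116),(233,168)),("white",(373,92),(260,207)),("knobtop",(247,185),(190,98))):
    P=f(*p,240,190);Q=f(*q,240,195)
    print(n,tri(C,P,D,Q),onz(C,*P,.0765),onz(D,*Q,.0765))
# slide end plates corners
for n,p in(("endL far",(75,330)),("endL near",(193,372))): print(n,onz(C,*f(*p,240,190),.02))
# green mask
for X in(C,D):
    h=cv2.cvtColor(X[0],cv2.COLOR_BGR2HSV); m=cv2.inRange(h,(45,90,40),(85,255,255))
    n,l,s,c=cv2.connectedComponentsWithStats(m)
    print([(s[i],c[i].round(1)) for i in range(1,n) if s[i,4]>8])
s=sense();R=np.array(s["ee_rot"])
print("to",R.T@(np.array([.45,-.04,.30])-s["tcp_pos"])*100)
E
```

```text
green (array([ 0.44316636, -0.09620886,  0.07895176]), np.float64(0.002459613962324988)) [ 0.44409834 -0.09907141  0.0765    ] [ 0.4454186  -0.08961677  0.0765    ]
black (array([ 0.44634763, -0.14241692,  0.07896309]), np.float64(0.00012571438490176638)) [ 0.44901393 -0.14645473  0.0765    ] [ 0.44742054 -0.13763388  0.0765    ]
white (array([ 0.45037235, -0.18493623,  0.07725562]), np.float64(0.00250026565000916)) [ 0.44939404 -0.18512287  0.0765    ] [ 0.45197938 -0.18197454  0.0765    ]
knobtop (array([ 0.44136921, -0.05018334,  0.07597907]), np.float64(0.00046210660141674865)) [ 0.44045727 -0.04922509  0.0765    ] [ 0.4413964  -0.05092722  0.0765    ]
endL far [0.47984214 0.05080806 0.02      ]
endL near [0.40476463 0.04578298 0.02      ]
[(array([295, 216,   8,   7,  46], dtype=int32), array([298.5, 219.1])), (array([ 80, 290,  32,  25, 359], dtype=int32), array([ 92. , 302.3]))]
[(array([301, 168,  10,  11,  75], dtype=int32), array([305.4, 173.2])), (array([278, 217,   9,   7,  52], dtype=int32), array([281.9, 219.9]))]
to [-42.16761286  46.28351076  -5.85622076]
```

Call:
{"api": "arm_command", "payload": {
  "deltas": [
    [0,0,1.0,-20,20.4,0,0],
    [0,0,1.0,-20,20.4,0,0],
    [0,0,1.0,-20,20.4,0,0],
    [0,0,1.0,-20,20.4,0,0],
    [0,0,1.0,-20,20.4,0,0],
    [0,0,1.0,-20,20.4,0,0],
    [0,0,1.0,-20,20.4,0,0],
    [0,0,1.0,-20,20.4,0,0]
  ]
}}

```text
time_s: 0.77
tcp_pos: [0.3084, -0.3473, 0.2414]
ee_rot: [[-0.799, 0.601, 0.0], [0.601, 0.799, 0.001], [0.0, 0.001, -1.0]]
wrist_force: [0.7, -0.1, -0.1]
gripper_width: 0.528
gripper_force: 0.0
```

Call:
{"api": "arm_command", "payload": {
  "deltas": [
    [0,0,0.86,4.2,28,0,0],
    [0,0,0.86,4.2,28,0,0],
    [0,0,0.86,4.2,28,0,0],
    [0,0,0.86,4.2,28,0,0],
    [0,0,0.86,4.2,28,0,0],
    [0,0,0.86,4.2,28,0,0],
    [0,0,0.86,4.2,28,0,0],
    [0,0,0.86,4.2,28,0,0]
  ]
}}

```text
time_s: 1.43
tcp_pos: [0.4425, -0.1175, 0.2407]
ee_rot: [[-0.106, 0.994, -0.002], [0.994, 0.106, 0.029], [0.029, 0.001, -1.0]]
wrist_force: [2.2, 0.7, -1.0]
gripper_width: 0.504
gripper_force: 0.0
```

Run:
```python
from h import *
C=cam("wrist","w0.png"); save(C,"w0.npz"); s=sense(); print(s["tcp_pos"],s["ee_rot"],-C[2].T@C[3],C[1][0,0])
for n,p in(("green",(.4435,-.0985,.083)),("knob",(.441,-.05,.079)),("white",(.450,-.185,.083))): print(n,proj(C,p))
```

```text
[ 0.44694084 -0.11698829  0.24069668] [[-0.11053542  0.99387163  0.00104882]
 [ 0.9934038   0.11045087  0.03081378]
 [ 0.03050909  0.00444791 -0.99952459]] [ 0.43562622 -0.05026323  0.38501303] 352.0924169442344
green [277.01696444 177.6305607 ]
knob [280.24246492 120.10074308]
white [273.88138146 270.54534188]
```

View pics/w0.png

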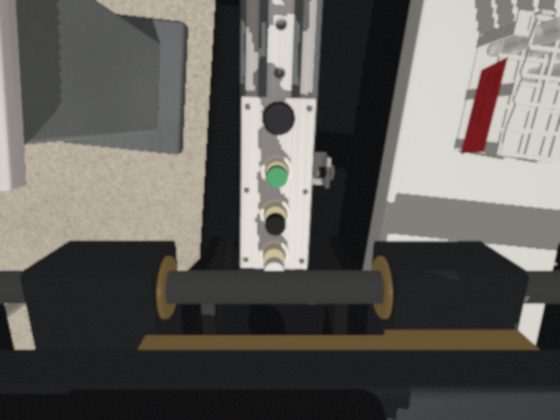

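Wrist: knob (279,118), green cap (277,177), black (275,223), next hole (279,73), last hole (281,24), sensor (322,169). The slide runs almost vertically in the picture.

Run:
```python
from h import *
C=load("w0.npz"); I=C[0]; g=cv2.cvtColor(I,cv2.COLOR_BGR2GRAY)
def blob(m,x,y,w):
    M=np.zeros_like(m); M[y-w:y+w,x-w:x+w]=m[y-w:y+w,x-w:x+w]
    n,l,s,c=cv2.connectedComponentsWithStats(M); i=1+np.argmax(s[1:,4]); return c[i],s[i]
dark=(g<70).astype(np.uint8); h=cv2.cvtColor(I,cv2.COLOR_BGR2HSV); gr=cv2.inRange(h,(45,90,40),(85,255,255))
P={}
for n,m,x,y,w,z in(("knob",dark,279,118,22,.079),("green",gr,277,177,14,.083),("black",dark,275,223,14,.083),("hole1",dark,279,73,8,.02),("hole2",dark,281,24,8,.02)):
    c,s=blob(m,x,y,w); P[n]=onz(C,*c,z); print(n,c.round(1),s,P[n].round(4))
for a,b in(("green","knob"),("black","knob"),("knob","hole1"),("hole1","hole2"),("black","hole2")):
    d=P[b]-P[a]; print(a,b,np.hypot(*d[:2]).round(4),np.arctan2(-d[0],d[1]).round(3))
s=sense(); print(s["time_s"],s["tcp_pos"],s["ee_rot"])
```

```text
knob [277.9 117.5] [264 102  30  32 765] [ 0.4388 -0.0481  0.079 ]
green [276.2 176.3] [267 167  19  20 312] [ 0.4426 -0.0975  0.083 ]
black [274.6 223.8] [266 214  18  21 314] [ 0.4459 -0.1402  0.083 ]
hole1 [278.3  74.1] [275  71   8   6  25] [ 0.4353 -0.0066  0.02  ]
hole2 [280.8  26.2] [278  25   6   3  12] [0.433  0.0365 0.02  ]
green knob 0.0495 0.078
black knob 0.0924 0.077
knob hole1 0.0417 0.083
hole1 hole2 0.0431 0.054
black hole2 0.1772 0.073
1.4833 [ 0.44694084 -0.11698829  0.24069668] [[-0.11053542  0.99387163  0.00104882]
 [ 0.9934038   0.11045087  0.03081378]
 [ 0.03050909  0.00444791 -0.99952459]]
```

Call:
{"api": "arm_command", "payload": {
  "deltas": [
    [0,0,0,0,0,0,0],
    [0,0,0,0,0,0,0],
    [0,0,0,0,0,0,0]
  ]
}}

```text
time_s: 1.73
tcp_pos: [0.4422, -0.1212, 0.2404]
ee_rot: [[-0.1, 0.995, -0.003], [0.995, 0.1, 0.028], [0.028, 0.0, -1.0]]
wrist_force: [-1.5, -0.2, 0.6]
gripper_width: 0.499
gripper_force: 0.0
```

Call:
{"api": "arm_command", "payload": {
  "deltas": [
    [0,-0.028,0.025,2,0.3,4,0],
    [0,-0.028,0.025,2,0.3,8,0],
    [0,-0.028,0.025,2,0.3,11,0],
    [0,-0.028,0.025,2,0.3,11,0],
    [0,-0.028,0.025,2,0.3,11,0],
    [0,-0.028,0.025,2,0.3,11,0]
  ]
}}

```text
time_s: 2.23
tcp_pos: [0.4461, -0.1149, 0.132]
ee_rot: [[-0.096, 0.995, 0.002], [0.995, 0.096, 0.032], [0.032, 0.006, -0.999]]
wrist_force: [-0.1, -0.4, 0.7]
gripper_width: 0.5
gripper_force: 0.0
```

```bash
cat >> h.py <<'E'
def blob(m,x,y,w):
    x,y=int(x),int(y); M=np.zeros_like(m); M[max(y-w,0):y+w,x-w:x+w]=m[max(y-w,0):y+w,x-w:x+w]
    n,l,s,c=cv2.connectedComponentsWithStats(M)
    if n<2: return None,None
    i=1+np.argmax(s[1:,4]); return c[i],s[i]
E
python3 - <<'E'
from h import *
C=cam("wrist","w1.png"); save(C,"w1.npz"); s=sense(); R=np.array(s["ee_rot"]); p=np.array(s["tcp_pos"])
print(p,R.round(3).tolist())
I=C[0]; g=cv2.cvtColor(I,cv2.COLOR_BGR2GRAY)
dark=(g<70).astype(np.uint8); h=cv2.cvtColor(I,cv2.COLOR_BGR2HSV); gr=cv2.inRange(h,(45,90,40),(85,255,255))
for n,m,P,w in(("green",gr,(.4427,-.098,.083),40),("knob",dark,(.439,-.048,.079),45),("hole1",dark,(.4353,-.0066,.02),10),("hole2",dark,(.433,.0365,.02),10)):
    c,b=blob(m,*proj(C,P),w); 
    if c is not None: print(n,c.round(1),b,onz(C,*c,P[2]).round(4))
E
```

```text
[ 0.44653521 -0.11469519  0.13248112] [[-0.097, 0.995, 0.004], [0.995, 0.096, 0.032], [0.032, 0.007, -0.999]]
green [270.4 209.6] [256 193  30  34 803] [ 0.4429 -0.0969  0.083 ]
knob [272.2 120.9] [ 249   96   48   51 1935] [ 0.4392 -0.0482  0.079 ]
hole1 [273.5  56.5] [268  51  12  12 116] [ 0.436  -0.0056  0.02  ]
hole2 [274.5 383.3] [ 265  349   20   69 1367] [ 0.4618 -0.2644  0.02  ]
```

View pics/w1.png

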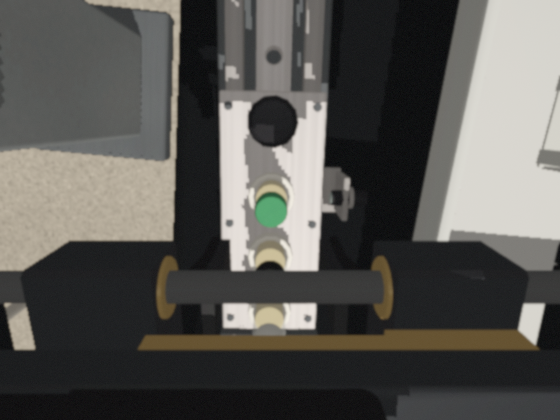

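The green cap is at (270,210), the knob at (272,121) and the next hole at (273,56), consistent with the earlier measurement. The last move fell short, so I'll check how settled and accurate the pose is.

Call:
{"api": "arm_command", "payload": {
  "deltas": [
    [0,0,0,0,0,0,0],
    [0,0,0,0,0,0,0]
  ]
}}

```text
time_s: 2.45
tcp_pos: [0.446, -0.1143, 0.132]
ee_rot: [[-0.096, 0.995, 0.004], [0.995, 0.096, 0.033], [0.032, 0.007, -0.999]]
wrist_force: [1.4, -0.2, -0.5]
gripper_width: 0.502
gripper_force: 0.0
```

Run:
```python
from h import *
s=sense();print(s)
C=cam("wrist");s=sense();print(s["tcp_pos"],s["joints"])
print("cam in tool frame",np.array(s["ee_rot"]).T@(-C[2].T@C[3]-s["tcp_pos"]), np.array(s["ee_rot"]).T@C[2].T)
D=load("w1.npz"); print(-D[2].T@D[3], D[2].round(3)); D=load("w0.npz"); print(D[2].round(3))
```

```text
{'time_s': 2.45, 'joints': array([   4.67539027,   13.13345095,  -29.59182284,   -2.55061377,
        -46.94523108, -177.40697739]), 'joint_velocities': array([ 0.18732481,  0.46559453, -0.70630422, -0.21441021,  0.18593586,
       -0.02103652]), 'effort': array([-2.96157051e-02, -2.68024546e+01,  1.46702009e+01,  3.17683026e+00,
       -3.22683505e-02, -1.91006351e-03]), 'tcp_pos': array([ 0.44598908, -0.11432176,  0.1320112 ]), 'ee_rot': array([[-0.09646515,  0.99532996,  0.00357061],
       [ 0.99480821,  0.09629649,  0.03291818],
       [ 0.03242062,  0.00672753, -0.99945167]]), 'wrist_force': array([ 1.35665247, -0.16553942, -0.53714216]), 'moment': array([-0.17161884,  0.05195107, -0.0415822 ]), 'gripper_force': 0.0, 'gripper_width': 0.5016758787104866}
[ 0.44574035 -0.11426892  0.13166839] [   4.6831886    13.15616146  -29.62223206   -2.55473979  -46.93288129
 -177.40574513]
cam in tool frame [ 0.0717332   0.00056859 -0.1425841 ] [[ 1.53733579e-04 -9.65333074e-01 -2.61021134e-01]
 [ 9.99999856e-01  1.41646565e-05  5.36584696e-04]
 [-5.14285679e-04 -2.61021179e-01  9.65332937e-01]]
[ 0.4392279  -0.04797606  0.27644714] [[ 0.995  0.097  0.005]
 [ 0.093 -0.969  0.23 ]
 [ 0.027 -0.229 -0.973]]
[[ 0.994  0.106  0.001]
 [ 0.103 -0.967  0.232]
 [ 0.026 -0.231 -0.973]]
```

The last joint has hit its limit (-177.4°). I'll turn the tool half a turn back for the equivalent grasp.

Call:
{"api": "arm_command", "payload": {
  "deltas": [
    [0,0,-0.12,0,0,0,0],
    [0,0,-0.25,0,0,0,0],
    [0,0,-0.37,0,0,0,0],
    [0,0,-0.5,0,0,0,0],
    [0,0,-0.62,0,0,0,0],
    [0,0,-0.75,0,0,0,0],
    [0,0,-0.87,0,0,0,0],
    [0,0,-1.0,0,0,0,0]
  ]
}}

```text
time_s: 3.17
tcp_pos: [0.4453, -0.1142, 0.1309]
ee_rot: [[-0.89, 0.455, 0.001], [0.455, 0.89, 0.033], [0.014, 0.03, -0.999]]
wrist_force: [0.1, -0.4, 0.6]
gripper_width: 0.505
gripper_force: 0.0
```

Call:
{"api": "arm_command", "payload": {
  "deltas": [
    [0,0,-0.12,0,0,0,0],
    [0,0,-0.25,0,0,0,0],
    [0,0,-0.37,0,0,0,0],
    [0,0,-0.5,0,0,0,0],
    [0,0,-0.62,0,0,0,0],
    [0,0,-0.75,0,0,0,0],
    [0,0,-0.87,0,0,0,0],
    [0,0,-1.0,0,0,0,0]
  ]
}}

```text
time_s: 3.83
tcp_pos: [0.4453, -0.1142, 0.1309]
ee_rot: [[-0.867, -0.499, 0.001], [-0.498, 0.866, 0.033], [-0.017, 0.028, -0.999]]
wrist_force: [-0.4, 0.2, -0.7]
gripper_width: 0.498
gripper_force: 0.0
```

Call:
{"api": "arm_command", "payload": {
  "deltas": [
    [0,0,-0.12,0,0,0,0],
    [0,0,-0.25,0,0,0,0],
    [0,0,-0.37,0,0,0,0],
    [0,0,-0.5,0,0,0,0],
    [0,0,-0.62,0,0,0,0],
    [0,0,-0.75,0,0,0,0],
    [0,0,-0.87,0,0,0,0],
    [0,0,-1.0,0,0,0,0]
  ]
}}

```text
time_s: 4.5
tcp_pos: [0.4453, -0.1142, 0.131]
ee_rot: [[-0.054, -0.999, 0.001], [-0.998, 0.054, 0.033], [-0.033, 0.001, -0.999]]
wrist_force: [0.3, 0.2, -0.0]
gripper_width: 0.5
gripper_force: 0.0
```

```bash
cat >> h.py <<'E'
from scipy.spatial.transform import Rotation as Ro
def to(pos,yaw):  # delta to a level pose with tool y at (-cos yaw,-sin yaw)
    s=sense(); R=np.array(s["ee_rot"]); c,n=np.cos(yaw),np.sin(yaw)
    T=np.array([[n,-c,0],[-c,-n,0],[0,0,-1]])
    print("t",s["time_s"],"tcp",s["tcp_pos"].round(4),"turn",Ro.from_matrix(R.T@T).as_rotvec().round(4),"cm",(R.T@(np.array(pos)-s["tcp_pos"])*100).round(2),"F",s["wrist_force"].round(1),"w",round(s["gripper_width"],3),round(s["gripper_force"],1))
E
python3 - <<'E'
from h import *
to((.4428,-.0975,.12),.075); s=sense(); print(s["joints"],s["ee_rot"])
E
```

```text
t 4.5 tcp [ 0.4453 -0.1142  0.131 ] turn [-0.0015  0.0329 -0.1286] cm [-1.61  0.34  1.15] F [ 0.3  0.2 -0. ] w 0.5 0.0
[  4.69857698  13.21520207 -29.66971891  -2.56222449 -46.92561193
  -6.0256543 ] [[-5.36073886e-02 -9.98561466e-01  1.11610934e-03]
 [-9.98020964e-01  5.36150967e-02  3.28569238e-02]
 [-3.28694984e-02  6.47473366e-04 -9.99459442e-01]]
```

Call:
{"api": "arm_command", "payload": {
  "deltas": [
    [0,0.033,-0.129,-1.6,0.34,1.2,0],
    [0,0.033,-0.129,-1.6,0.34,1.2,0],
    [0,0.033,-0.129,-1.6,0.34,1.2,0],
    [0,0.033,-0.129,-1.6,0.34,1.2,0]
  ]
}}

```text
time_s: 4.83
tcp_pos: [0.4429, -0.0976, 0.1193]
ee_rot: [[0.068, -0.998, 0.001], [-0.998, -0.068, 0.0], [-0.0, -0.001, -1.0]]
wrist_force: [0.8, 0.6, 0.1]
gripper_width: 0.5
gripper_force: 0.0
```

Run:
```python
from h import *
C=cam("wrist"); to((.4428,-.0975,.066),.075)
for n in("scene",):
    C=cam(n)
h=cv2.cvtColor(C[0],cv2.COLOR_BGR2HSV); m=cv2.inRange(h,(45,90,40),(85,255,255)); print(blob(m,298,219,10))
```

```text
t 4.8833 tcp [ 0.4431 -0.0977  0.1194] turn [-0.0011  0.0001 -0.0071] cm [-0.02  0.03  5.34] F [-0.4  0.5  0.2] w 0.505 0.0
(array([298.47826087, 219.06521739]), array([295, 216,   8,   7,  46], dtype=int32))
```

Well aligned; now I lower, close, then lift.

Call:
{"api": "arm_command", "payload": {
  "deltas": [
    [0,0,-0.007,0,0,2,0],
    [0,0,-0.007,0,0,4,0],
    [0,0,-0.007,0,0,5.3,0],
    [0,0,-0.007,0,0,5.3,0],
    [0,0,-0.007,0,0,5.3,0.55],
    [0,0,-0.007,0,0,5.3,0.8],
    [0,0,-0.007,0,0,5.3,0.8],
    [0,0,-0.007,0,0,5.3,0.8]
  ]
}}

```text
time_s: 5.6
tcp_pos: [0.4432, -0.0976, 0.0667]
ee_rot: [[0.076, -0.997, 0.002], [-0.997, -0.076, 0.0], [0.0, -0.002, -1.0]]
wrist_force: [-1.8, 0.8, 0.4]
gripper_width: 0.284
gripper_force: 0.0
```

Call:
{"api": "arm_command", "payload": {
  "deltas": [
    [0,0,0,0,0,0,0.8],
    [0,0,0,0,0,0,0.8],
    [0,0,0,0,0,-1.5,0.8],
    [0,0,0,0,0,-4,0.8],
    [0,0,0,0,0,-8,0.8],
    [0,0,0,0,0,-11,0.8],
    [0,0,0,0,0,-11,0.8],
    [0,0,0,0,0,-11,0.8]
  ]
}}

```text
time_s: 6.27
tcp_pos: [0.4434, -0.0974, 0.1776]
ee_rot: [[0.076, -0.997, 0.005], [-0.997, -0.076, 0.001], [-0.0, -0.005, -1.0]]
wrist_force: [-0.6, 0.2, -0.6]
gripper_width: 0.241
gripper_force: 30.0
```

Run:
```python
from h import *
to((.475,.406,.18),.075)
C=cam("scene","s1.png"); I=C[0]
print(proj(C,(.443,-.0977,.18)))
cv2.imwrite("pics/s1c.png",cv2.resize(I[150:370,90:360],None,fx=2.7,fy=2.7,interpolation=cv2.INTER_CUBIC))
```

```text
t 6.2667 tcp [ 0.4434 -0.0974  0.1776] turn [-0.0048  0.0004  0.001 ] cm [-49.95  -6.97  -0.19] F [-0.6  0.2 -0.6] w 0.241 30.0
[298.99336242 185.32491321]
```

View pics/s1c.png

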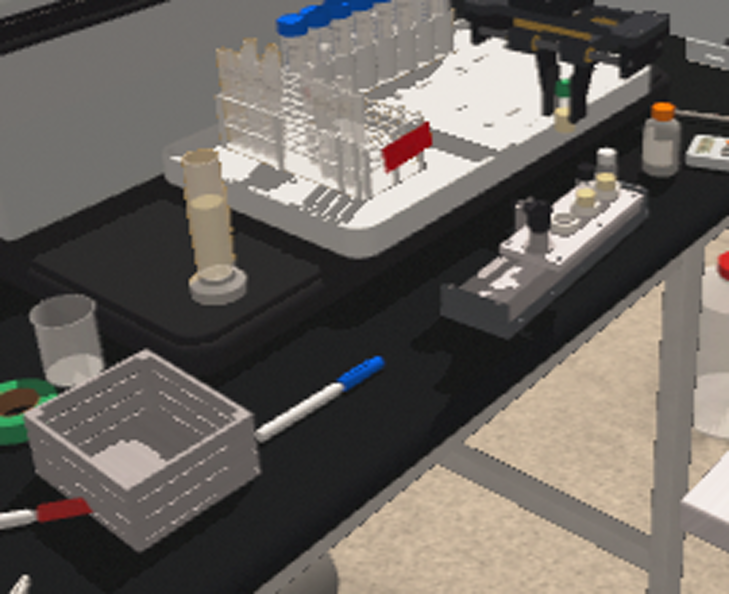

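The green-cap vial hangs in the fingers (565,105) and the other two still stand in their cups. The crate's rim corners are at about (145,352), (252,415), (140,490) and (28,415) in the crop.

Run:
```python
from h import *
C=load("scene.npz"); f=lambda x,y:((x+.5)/2.7-.5+90,(y+.5)/2.7-.5+150)
P=[onz(C,*f(*p),.06) for p in((145,352),(252,415),(140,490),(28,415))]
print(np.round(P,3)); c=np.mean(P,0); print(c)
print("cyl",onz(C,*f(215,285),0), "beaker",onz(C,*f(75,365),0),"pen tip",onz(C,*f(375,365),.01))
to((c[0],c[1],.175),.075)
```

```text
[[0.573 0.331 0.06 ]
 [0.435 0.335 0.06 ]
 [0.434 0.443 0.06 ]
 [0.577 0.441 0.06 ]]
[0.50485504 0.38762708 0.06      ]
cyl [0.69046325 0.1646667  0.        ] beaker [0.68564554 0.33360287 0.        ] pen tip [0.45443307 0.17904713 0.01      ]
t 6.3167 tcp [ 0.4422 -0.0975  0.176 ] turn [-0.0008  0.0005  0.0006] cm [-47.9   -9.91   0.13] F [-0.1 -0.2 -1.5] w 0.245 30.0
```

Call:
{"api": "arm_command", "payload": {
  "deltas": [
    [0,0,0,-3,-0.6,0,0.8],
    [0,0,0,-6.5,-1.3,0,0.8],
    [0,0,0,-10,-2,0,0.8],
    [0,0,0,-13.5,-2.8,0,0.8],
    [0,0,0,-17,-3.5,0,0.8],
    [0,0,0,-20.5,-4.2,0,0.8],
    [0,0,0,-24,-5,0,0.8],
    [0,0,0,-27.5,-5.7,0,0.8]
  ]
}}

```text
time_s: 6.98
tcp_pos: [0.4774, 0.1822, 0.1738]
ee_rot: [[0.076, -0.997, -0.004], [-0.997, -0.076, -0.002], [0.002, 0.004, -1.0]]
wrist_force: [1.5, -0.5, 0.5]
gripper_width: 0.244
gripper_force: 30.0
```

Call:
{"api": "arm_command", "payload": {
  "deltas": [
    [0,0,0,-3.5,-0.7,0,0.8],
    [0,0,0,-7,-1.4,0,0.8],
    [0,0,0,-10.5,-2.1,0,0.8],
    [0,0,0,-14,-2.8,0,0.8],
    [0,0,0,-17.5,-3.5,0,0.8],
    [0,0,0,-20.4,-4.2,0,0.8],
    [0,0,0,-20.4,-4.2,0,0.8],
    [0,0,0,-20.4,-4.2,0,0.8]
  ]
}}

```text
time_s: 7.65
tcp_pos: [0.5038, 0.3882, 0.1725]
ee_rot: [[0.078, -0.997, -0.004], [-0.997, -0.078, -0.004], [0.003, 0.004, -1.0]]
wrist_force: [-0.7, -1.0, 0.2]
gripper_width: 0.246
gripper_force: 30.0
```

Run:
```python
from h import *
to((.505,.3876,.056),.075)
```

```text
t 7.65 tcp [0.5038 0.3882 0.1725] turn [ 0.0041 -0.0035  0.0026] cm [ 0.03 -0.16 11.65] F [-0.7 -1.   0.2] w 0.246 30.0
```

Call:
{"api": "arm_command", "payload": {
  "deltas": [
    [0,0,0,0,0,3,0.8],
    [0,0,0,0,0,6,0.8],
    [0,0,0,0,0,9,0.8],
    [0,0,0,0,0,11.6,0.8],
    [0,0,0,0,0,11.6,0.8],
    [0,0,0,0,0,11.6,0.8],
    [0,0,0,0,0,11.6,0.1],
    [0,0,0,0,0,11.6,0.1]
  ]
}}

```text
time_s: 8.32
tcp_pos: [0.5058, 0.3881, 0.0619]
ee_rot: [[0.076, -0.997, 0.002], [-0.997, -0.076, 0.003], [-0.002, -0.003, -1.0]]
wrist_force: [-0.3, -0.1, -1.1]
gripper_width: 0.327
gripper_force: 0.0
```

Call:
{"api": "arm_command", "payload": {
  "deltas": [
    [0,0,0,0,0,0,0.1],
    [0,0,0,0,0,0,0.1],
    [0,0,0,0,0,0,0.1],
    [0,0,0,0,0,-3,0.1],
    [0,0,0,0,0,-7,0.1],
    [0,0,0,0,0,-11,0.1],
    [0,0,0,0,0,-11,0.1],
    [0,0,0,0,0,-11,0.1]
  ]
}}

```text
time_s: 8.98
tcp_pos: [0.5059, 0.3889, 0.1736]
ee_rot: [[0.076, -0.997, 0.005], [-0.997, -0.076, 0.006], [-0.006, -0.005, -1.0]]
wrist_force: [-0.4, -0.3, -1.0]
gripper_width: 0.449
gripper_force: 0.0
```

Run:
```python
from h import *
C=cam("wrist","w2.png"); to((.439,-.048,.16),.075)
S=cam("scene"); a=S[0][250:370,90:200]; 
b=cv2.resize(C[0],(400,300)); a=cv2.resize(a,(275,300)); cv2.imwrite("pics/v.png",np.hstack([b,a]))
```

```text
t 9.0333 tcp [0.5048 0.3878 0.171 ] turn [-0.0012  0.0023  0.0008] cm [42.96  9.86  0.99] F [-0.2 -1.  -0.7] w 0.45 0.0
```

View pics/v.png

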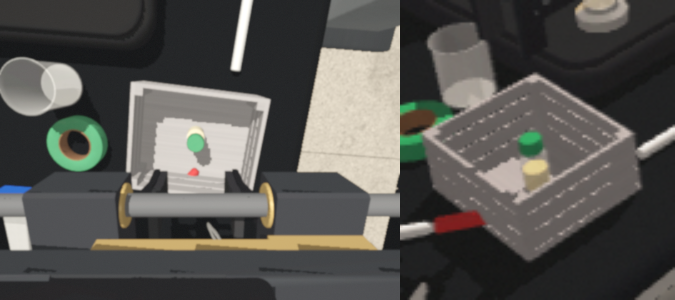

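The vial stands in the crate (green cap at (195,142)/(530,143)), released. Back to the knob.

Call:
{"api": "arm_command", "payload": {
  "deltas": [
    [0,0,0,3,0.7,0,0],
    [0,0,0,6.5,1.5,0,0],
    [0,0,0,10,2.3,0,0],
    [0,0,0,13.5,3.1,0,0],
    [0,0,0,17,3.9,0,0],
    [0,0,0,20.5,4.7,0,0],
    [0,0,0,24,5.5,0,0],
    [0,0,0,27.5,6.3,0,0]
  ]
}}

```text
time_s: 9.75
tcp_pos: [0.4613, 0.1065, 0.1682]
ee_rot: [[0.076, -0.997, -0.003], [-0.997, -0.076, -0.002], [0.002, 0.003, -1.0]]
wrist_force: [-0.4, 0.9, -0.5]
gripper_width: 0.499
gripper_force: 0.0
```

Call:
{"api": "arm_command", "payload": {
  "deltas": [
    [0,0,0,3.5,0.8,0,0],
    [0,0,0,7,1.6,1,0],
    [0,0,0,10.5,2.4,2,0],
    [0,0,0,13.5,3.1,3,0],
    [0,0,0,15.5,3.6,4,0],
    [0,0,0,15.5,3.6,5,0],
    [0,0,0,15.5,3.6,5,0],
    [0,0,0,15.5,3.6,5,0]
  ]
}}

```text
time_s: 10.42
tcp_pos: [0.4378, -0.0492, 0.1186]
ee_rot: [[0.075, -0.997, -0.004], [-0.997, -0.075, -0.001], [0.001, 0.004, -1.0]]
wrist_force: [0.0, 0.5, -0.1]
gripper_width: 0.5
gripper_force: 0.0
```

Run:
```python
from h import *
to((.439,-.048,.064),.075)
S=cam("scene"); a=S[0][190:285,240:345]; D=cam("side"); b=D[0][195:290,230:335]
cv2.imwrite("pics/v2.png",cv2.resize(np.hstack([a,b]),None,fx=3.8,fy=3.8,interpolation=cv2.INTER_CUBIC))
```

```text
t 10.4167 tcp [ 0.4378 -0.0492  0.1186] turn [ 0.0036 -0.0008  0.0005] cm [-0.11 -0.14  5.46] F [ 0.   0.5 -0.1] w 0.5 0.0
```

View pics/v2.png

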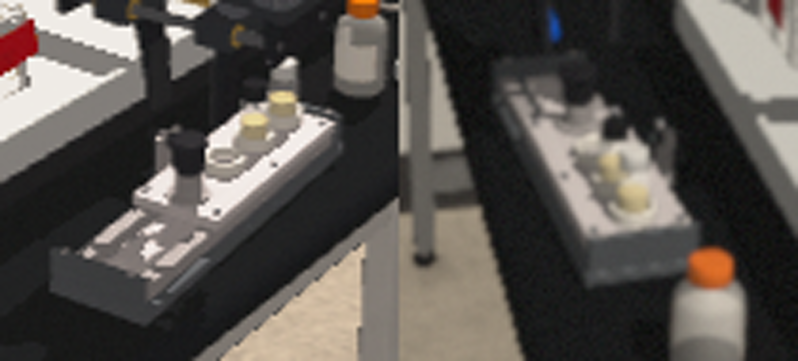

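The carriage hasn't moved: cup_0 is empty, the two vials are upright and the fingers are above the knob. Lower and grip.

Call:
{"api": "arm_command", "payload": {
  "deltas": [
    [0,0,0,-0.1,-0.1,2,0],
    [0,0,0,-0.1,-0.1,4,0],
    [0,0,0,-0.1,-0.1,5.4,0],
    [0,0,0,-0.1,-0.1,5.4,0],
    [0,0,0,-0.1,-0.1,5.4,0],
    [0,0,0,-0.1,-0.1,5.4,0.8],
    [0,0,0,-0.1,-0.1,5.4,0.8],
    [0,0,0,-0.1,-0.1,5.4,0.8]
  ]
}}

```text
time_s: 11.18
tcp_pos: [0.4404, -0.0474, 0.0667]
ee_rot: [[0.076, -0.997, 0.002], [-0.997, -0.076, 0.0], [-0.0, -0.002, -1.0]]
wrist_force: [0.3, 0.0, -1.2]
gripper_width: 0.353
gripper_force: 0.0
```

Call:
{"api": "arm_command", "payload": {
  "deltas": [
    [0,0,0,0,0,0,0.8],
    [0,0,0,0,0,0,0.8],
    [0,0,0,0,0,0,0.8],
    [0,0,0,0,0,0,0.8]
  ]
}}

```text
time_s: 11.52
tcp_pos: [0.439, -0.0477, 0.0664]
ee_rot: [[0.076, -0.997, -0.001], [-0.997, -0.076, -0.0], [0.0, 0.001, -1.0]]
wrist_force: [-3.7, 0.7, 6.0]
gripper_width: 0.286
gripper_force: 29.4
```

Call:
{"api": "arm_command", "payload": {
  "deltas": [
    [0,0,0,0,0,-0.4,0.8],
    [0,0,0,0,0,-0.8,0.8],
    [0,0,0,0,0,-1.2,0.8],
    [0,0,0,0,0,-1.2,0.8],
    [0,0,0,0,0,-1.2,0.8],
    [0,0,0,0,0,-1.2,0.8]
  ]
}}

```text
time_s: 12.02
tcp_pos: [0.439, -0.0478, 0.0774]
ee_rot: [[0.076, -0.997, -0.002], [-0.997, -0.076, -0.0], [0.0, 0.002, -1.0]]
wrist_force: [-1.4, 2.0, -5.0]
gripper_width: 0.287
gripper_force: 30.1
```

Run:
```python
from h import *
to((.439-.044*np.sin(.075),-.048+.044*np.cos(.075),.077),.075); S=cam("scene"); D=load("scene.npz")
for X in (S,D):
    g=cv2.cvtColor(X[0],cv2.COLOR_BGR2GRAY)[215:250,282:296]; ys,xs=np.where(g<60); print(np.c_[np.arange(215,250),[(r<60).sum() for r in g]].tolist())
```

```text
t 12.0167 tcp [ 0.439  -0.0478  0.0774] turn [ 0.0016 -0.      0.0007] cm [-4.38 -0.    0.04] F [-1.4  2.  -5. ] w 0.287 30.1
[[215, 14], [216, 14], [217, 14], [218, 14], [219, 14], [220, 14], [221, 14], [222, 14], [223, 14], [224, 14], [225, 14], [226, 14], [227, 14], [228, 14], [229, 14], [230, 14], [231, 14], [232, 10], [233, 4], [234, 4], [235, 3], [236, 0], [237, 0], [238, 0], [239, 0], [240, 0], [241, 0], [242, 0], [243, 0], [244, 0], [245, 0], [246, 0], [247, 0], [248, 0], [249, 0]]
[[215, 14], [216, 14], [217, 14], [218, 14], [219, 14], [220, 14], [221, 14], [222, 13], [223, 10], [224, 7], [225, 11], [226, 10], [227, 10], [228, 9], [229, 9], [230, 9], [231, 9], [232, 9], [233, 8], [234, 7], [235, 5], [236, 0], [237, 0], [238, 0], [239, 0], [240, 0], [241, 0], [242, 0], [243, 0], [244, 0], [245, 0], [246, 0], [247, 0], [248, 0], [249, 0]]
```

The knob is up about 11 mm and the wrist feels -5 N, which matches the spring. Slide now.

Call:
{"api": "arm_command", "payload": {
  "deltas": [
    [0,0,0,-0.5,0,0,0.8],
    [0,0,0,-1.2,0,0,0.8],
    [0,0,0,-1.9,0,0,0.8],
    [0,0,0,-2.6,0,0,0.8],
    [0,0,0,-3.3,0,0,0.8],
    [0,0,0,-4.0,0,0,0.8],
    [0,0,0,-4.4,0,0,0.8],
    [0,0,0,-4.4,0,0,0.8]
  ]
}}

```text
time_s: 12.73
tcp_pos: [0.4356, -0.0028, 0.0775]
ee_rot: [[0.077, -0.997, -0.001], [-0.997, -0.077, 0.0], [-0.0, 0.001, -1.0]]
wrist_force: [-4.8, 1.5, -5.5]
gripper_width: 0.286
gripper_force: 30.1
```

Call:
{"api": "arm_command", "payload": {
  "deltas": [
    [0,0,0,0,0,0,0.8],
    [0,0,0,0,0,0,0.8],
    [0,0,0,0,0,0,0.8]
  ]
}}

```text
time_s: 12.98
tcp_pos: [0.4357, -0.0037, 0.0775]
ee_rot: [[0.076, -0.997, -0.001], [-0.997, -0.076, 0.0], [-0.0, 0.001, -1.0]]
wrist_force: [-4.6, 1.4, -4.8]
gripper_width: 0.288
gripper_force: 30.1
```

Run:
```python
from h import *
to((.439-.044*np.sin(.075),-.0478+.044*np.cos(.075),.066),.075); S=cam("scene"); D=cam("side"); W=cam("wrist");save(W,"w3.npz");save(S,"s3.npz")
a=S[0][190:285,240:345]; b=D[0][195:290,230:335]; c=cv2.resize(W[0],(266,200))
cv2.imwrite("pics/v3.png",np.hstack([cv2.resize(np.hstack([a,b]),None,fx=2.5,fy=2.5,interpolation=cv2.INTER_CUBIC),cv2.copyMakeBorder(c,0,37,0,0,0)]))
```

```text
t 12.9833 tcp [ 0.4357 -0.0037  0.0775] turn [0.0014 0.0002 0.0006] cm [0.02 0.   1.15] F [-4.6  1.4 -4.8] w 0.288 30.1Traceback (most recent call last):
  File "<stdin>", line 4, in <module>
    return _nx.concatenate(arrs, 1, dtype=dtype, casting=casting)
           ~~~~~~~~~~~~~~~^^^^^^^^^^^^^^^^^^^^^^^^^^^^^^^^^^^^^^^
ValueError: all the input array dimensions except for the concatenation axis must match exactly, but along dimension 0, the array at index 0 has size 238 and the array at index 1 has size 237
```

The TCP moved 44 mm with the carriage. I'll lower the pin and watch the force.

Call:
{"api": "arm_command", "payload": {
  "deltas": [
    [0,0,0,0,0,0.3,0.8],
    [0,0,0,0,0,0.5,0.8],
    [0,0,0,0,0,0.7,0.8],
    [0,0,0,0,0,0.7,0.8]
  ]
}}

```text
time_s: 13.47
tcp_pos: [0.4358, -0.0039, 0.0703]
ee_rot: [[0.075, -0.997, -0.002], [-0.997, -0.075, -0.0], [0.0, 0.002, -1.0]]
wrist_force: [-4.5, 1.2, -3.8]
gripper_width: 0.292
gripper_force: 30.1
```

Call:
{"api": "arm_command", "payload": {
  "deltas": [
    [0,0,0,0,0,0.2,0.8],
    [0,0,0,0,0,0.4,0.8],
    [0,0,0,0,0,0.5,0.8],
    [0,0,0,0,0,0.5,0.8]
  ]
}}

```text
time_s: 13.8
tcp_pos: [0.4359, -0.0041, 0.0665]
ee_rot: [[0.076, -0.997, -0.002], [-0.997, -0.076, -0.001], [0.001, 0.002, -1.0]]
wrist_force: [-7.6, 1.2, 4.5]
gripper_width: 0.286
gripper_force: 29.7
```

Run:
```python
from h import *
to((.4357,-.004,.066),.075); S=cam("scene"); D=cam("side"); W=cam("wrist")
a=S[0][190:285,240:345]; b=D[0][195:290,230:335]; c=cv2.resize(W[0],(320,238))
cv2.imwrite("pics/v3.png",np.hstack([cv2.resize(np.hstack([a,b]),(480,238),interpolation=cv2.INTER_CUBIC),c]))
```

```text
t 13.8 tcp [ 0.4359 -0.0041  0.0665] turn [ 0.0016 -0.0006  0.0011] cm [-0.01  0.02  0.05] F [-7.6  1.2  4.5] w 0.286 29.7
```

View pics/v3.png

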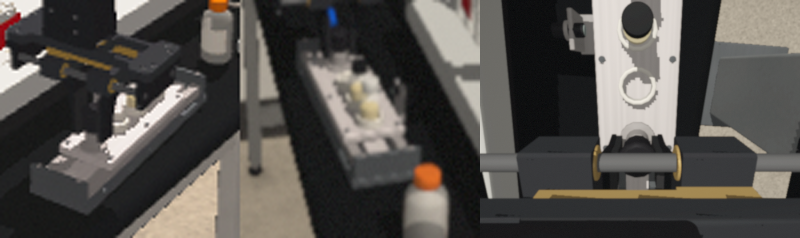

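The view shows the carriage shifted, with the black-cap vial upright at (637,20) opposite the sensor (575,30) and cup_0 empty (637,85). The tool is back at the pin-home height (0.0665), and the force shows the pin bottomed without ever resting on the bar. I'll hold briefly, then hand in.

Call:
{"api": "arm_command", "payload": {
  "deltas": [
    [0,0,0,0,0,0,0.8],
    [0,0,0,0,0,0,0.8],
    [0,0,0,0,0,0,0.8],
    [0,0,0,0,0,0,0.8]
  ]
}}

```text
time_s: 14.28
tcp_pos: [0.4359, -0.0041, 0.0665]
ee_rot: [[0.076, -0.997, -0.001], [-0.997, -0.076, -0.0], [0.0, 0.001, -1.0]]
wrist_force: [-7.3, 1.7, 3.7]
gripper_width: 0.287
gripper_force: 29.7
```

```bash
python3 -c "
from h import *
to((.4357,-.004,.066),.075); print(finish_job())"
```

```text
t 14.2833 tcp [ 0.4359 -0.0041  0.0665] turn [ 0.0012 -0.0004  0.0009] cm [-0.01  0.01  0.05] F [-7.3  1.7  3.7] w 0.287 29.7
the job is handed in; nothing more can be done
None
```

The job is handed in at 14.3 s with no verdict returned: the measured (green-cap) vial stands in the crate, the carriage has moved 44 mm to the next hole, the height and force readings show the pin home, and the gripper still holds the knob; I saw the middle vial upright afterwards but did not check the last one as closely.

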